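# Hold the vacuum station's dial at full suction for the closed canister

## Task

One of the two canisters on the vacuum station has its lid on. Turn the dial in front of that canister clockwise by its finger post, past the first two clicks to the third, and hold it there against its spring: finish while still holding it. Leave the other dial alone, and do not shift the canisters or anything else on the counter.

Things in the scene. Friction and masses are not known exactly. Their poses are not given: they have to be found in the camera images.
- station: Two-bay vacuum pump station for food canisters, white plastic, fixed to the counter; 305 mm deep (x) by 320 mm wide (y). Origin on the counter under the line where the raised front console (155 mm deep, 55 mm high, on its -x side, towards the robot) meets the low rear deck (150 mm deep, 20 mm high, on its +x side). Its +x points away from the robot, its +y to the left seen from the robot. Each bay is at the rear with its own dial straight in front of it on the console.
- canister_lidded: Square steel food canister, 90 x 90 mm, closed with a flat steel lid 96 x 96 mm that carries a small round grip; 88 mm high over all, 0.6 kg, loose, standing on the square pad of one of the two bays. Origin at the centre of its underside.
- canister_open: Same steel canister without a lid: open mouth, 90 x 90 mm, walls 3 mm, 68 mm high, empty, 0.5 kg, loose, standing on the pad of the other bay. Origin at the centre of its underside.
- board: Wooden cutting board beside the station, 340 x 220 x 20 mm, fixed; bystander. Origin at the centre of its underside.
- aubergine: Loose aubergine lying on the board, 130 mm long, 56 mm thick; bystander. Origin at the middle of its underside.
- bowl: Loose white bowl, 130 mm across, 60 mm high; bystander. Origin at the centre of its underside.
- mug: Loose white mug, 76 mm across, 90 mm high; bystander. Origin at the centre of its underside.
- bay_left (a point): Centre of the top of the left (+y of the station) bay's square grey pad, 104 mm wide, 24 mm above the counter; its frame is parallel to the station's.
- axis_left (a point): Where the vertical axis of the left (+y of the station) dial meets the console's top, 55 mm above the counter, 150 mm in front of the centre of its bay's pad; its frame is parallel to the station's. The dial is a plain grey disc, 60 mm across and 12 mm high, with a short arm to an upright round finger post.
- post_left (a point): On the centre line of the left dial's upright finger post, 35 mm above the console's top. The post is 18 mm in diameter (22 mm at its foot), stands 50 mm from the dial's axis and its top is 50 mm above the console (105 mm above the counter). It turns with the dial: at rest it stands on the robot's side of the axis, 0.6 rad towards -y from the station's -x direction; turning moves it clockwise seen from above, that is towards the station's +y.
- dial_left (a joint): Angle of the left dial, rad: 0 at rest, growing clockwise seen from above. Clicks (detents, felt as a rise of the resistance just beyond them) at 0.4, 0.8 and 1.2, marked on the console by small, medium and large raised dots 70 mm from the axis; end stop at 1.3. The spring always turns it back to 0 when let go, from every click: about 0.12 N m at rest rising to 0.26 N m at the third click, with the clicks adding and taking up to 0.08 N m, so about 2 to 7 N at the post.
- bay_right (a point): Centre of the top of the right (-y of the station) bay's square grey pad, 104 mm wide, 24 mm above the counter; its frame is parallel to the station's.
- axis_right (a point): Where the vertical axis of the right (-y of the station) dial meets the console's top, 55 mm above the counter, 150 mm in front of the centre of its bay's pad; its frame is parallel to the station's. The dial is a plain grey disc, 60 mm across and 12 mm high, with a short arm to an upright round finger post.
- post_right (a point): On the centre line of the right dial's upright finger post, 35 mm above the console's top. The post is 18 mm in diameter (22 mm at its foot), stands 50 mm from the dial's axis and its top is 50 mm above the console (105 mm above the counter). It turns with the dial: at rest it stands on the robot's side of the axis, 0.6 rad towards -y from the station's -x direction; turning moves it clockwise seen from above, that is towards the station's +y.
- dial_right (a joint): Angle of the right dial, rad: 0 at rest, growing clockwise seen from above. Clicks (detents, felt as a rise of the resistance just beyond them) at 0.4, 0.8 and 1.2, marked on the console by small, medium and large raised dots 70 mm from the axis; end stop at 1.3. The spring always turns it back to 0 when let go, from every click: about 0.12 N m at rest rising to 0.26 N m at the third click, with the clicks adding and taking up to 0.08 N m, so about 2 to 7 N at the post.
Mind the look-alikes: they are no part of the job. Leave any red look-alike of the canister_lidded alone.

How it is judged:
At the end, for the whole second after the job is handed in: The lidded canister's dial is past 1.08 rad (third click to stop), under 0.3 rad/s, with the robot pressing it over 1 N; the other dial is below 0.15 rad; each canister is within 40 mm of its bay's centre; aubergine, bowl and mug are within 40 mm of their starts (((horizontal distance between canister_lidded and bay_left below 0.04 m and horizontal distance between canister_open and bay_right below 0.04 m and value of joint dial_left above 1.08 rad and value of joint dial_right below 0.15 rad and velocity of joint dial_left between -0.3 and 0.3 rad/s and contact force between any of the fingers, the arm and dial_left above 1 N) or (horizontal distance between canister_lidded and bay_right below 0.04 m and horizontal distance between canister_open and bay_left below 0.04 m and value of joint dial_right above 1.08 rad and value of joint dial_left below 0.15 rad and velocity of joint dial_right between -0.3 and 0.3 rad/s and contact force between any of the fingers, the arm and dial_right above 1 N)) and distance of each of aubergine, bowl, mug from where it was at the start of the episode below 0.04 m); the arm keeps its last pose, push and grip.
It fails at once if the dial of the open canister is turned ((horizontal distance between canister_open and bay_left below 0.05 m and value of joint dial_left above 0.25 rad) or (horizontal distance between canister_open and bay_right below 0.05 m and value of joint dial_right above 0.25 rad)).
It fails at once if a canister is shifted or tipped (distance of any of canister_lidded, canister_open from where it was at the start of the episode above 0.03 m or angle between any of canister_lidded, canister_open's own z axis and vertical above 0.3 rad).
It fails at once if the aubergine, bowl or mug is knocked away (distance of any of aubergine, bowl, mug from where it was at the start of the episode above 0.04 m).
It also fails if it takes over 38 s, if anything falls off the work surface, if the arm or the gripper's body presses on something with over 40 N, if the wrist force passes 120 N, or if a joint passes its speed limit or range.

## Robot

A 7-joint arm with a two-finger parallel gripper is mounted at the origin on the work surface. World frame = base frame: x ahead of the robot, y to its left, z up, the work surface at z = 0. Lengths are in m, angles in rad, forces in N, time in s.
With the tool pointing down it reaches from about 0.425 to 0.825 m from the base axis. Payload 3.6 kg.
Tool frame: the origin (TCP) lies at the very end of the fingers, on their centre line; the grasp point (between the pads) lies 19 mm behind it; z points along the fingers, x is the direction in which the jaws open and shut, and the axes are right-handed (so a half turn about z gives the same grasp; the last joint's range is limited). The gripper opens to 85 mm and grips with 20 to 120 N. Pads are 22 mm wide; open, the fingers measure 114 mm over their backs; the gripper's body (76 mm by 85 mm) begins 54 mm behind the grasp point. The pads swing forward as they close: fully open they stand 13 mm farther back than shut.
Start: joints at [-1.349, 0.615, -0.013, 1.423, 0.008, 1.103, -0.04], TCP at [0.16, 0.63, 0.231] pointing down, gripper open.
Joint ranges: [-3.12, 3.12], [-0.3, 2.06], [-1.34, 1.32], [0.26, 2.42], [-1.36, 4.5], [0.01, 1.98], [-2.84, 2.84]. Speed limits (rad/s): [2.79, 2.79, 3.14, 3.14, 3.14, 3.14, 3.14].

## Interface

Orientations are given as a 3x3 rotation matrix whose columns are the frame's x, y, z axes.
In Python, from cell import env, fingers, solver, readout, optics, job gives the robot as it stands. Calls block until the motion is done:
- env.reach(position, orientation): joint-space move of the TCP to a pose.
- env.servo_line(position, attitude=None, v=0.15, threshold=None): straight line of the TCP; attitude=None keeps the orientation; v is the mean speed in m/s. With threshold (N) it stops when the force on the tool has changed by that much, and returns True; else False.
- env.movej(angles): joint-space move.
- fingers.command_gripper(opening, effort=None): finger opening in m; effort is the grip in N (None keeps the last); returns when the fingers have stopped.
- env.pause(seconds).
- solver.inverse_kinematics(position, orientation): joint angles nearest the present ones, or None.
- readout.sense(): the state.
- optics.capture(name): name is "side" or "top" or "wrist"; returns (picture, depth): 384x512x3 uint8, blue, green, red; 384x512 float32, m along the optical axis (not along the pixel's ray), 0 where there is no reading.
- optics.camera_params(name): a dict with "K" (3x3 intrinsics, pixels), "k1" (the pictures are not rectified: a ray, as slopes to the right and down, at radius r is drawn at 1 + k1 r^2 times it, then the intrinsics apply), "eye" and "attitude" of the camera in the world; the wrist camera has in their place "hand_eye" (4x4, takes a point from camera to tool coordinates, whose origin is the TCP and whose axes are the tool frame's). Camera axes: x right, y down, z forward; pixel columns grow to the right and rows downward; lengths in m; the calibration is good to about 2 mm. A picture is of the moment at which its call begins: read the wrist's pose just before it. camera_params takes no time and is no camera call.
A pose or a line that the arm cannot do raises env.IKError and nothing moves.
- job.close_job(): hands the job in, once; it reports no verdict.
The state is a dict: "time_s": time; "joint_positions": joint angles; "joint_velocities": joint speeds; "joint_efforts": joint torques, N m; "position": TCP position; "ee_rot": TCP orientation; "contact_force": force on the tool from outside, world axes, zero at the start; "moment": the same for the moment, N m; "grip_width": finger opening in m.
Only numpy, scipy, OpenCV 4.12 (cv2) and the standard library are available. Lean on these libraries where they do the work, as an engineer would, in place of code of your own. Each camera call takes 0.05 s, during which the arm holds its last target. There are 200 camera calls.

## Working session

There is one attempt and no reset: what is moved stays moved. The work goes in short steps, each a Python script; the robot and the scene stay as the last script left them, time stands still between calls to the robot, and variables do not carry over. Pictures are saved under pics/ and viewed, about 8 in all and at most 12, crops included, and the job is handed in when it is done.

```bash
ls; mkdir -p pics; cat > h.py <<'E'
import numpy as np, cv2
from cell import env, fingers, solver, readout, optics, job
def ray(cp,u,v):
    K=np.array(cp["K"]);d=np.array([(u-K[0,2])/K[0,0],(v-K[1,2])/K[1,1]]);s=d.copy()
    for _ in range(20): s=d/(1+cp["k1"]*(s@s))
    return np.array([s[0],s[1],1.0])
def pt(name,u,v,z,T=None):
    cp=optics.camera_params(name);r=ray(cp,u,v)
    if name=="wrist":
        H=np.array(cp["hand_eye"]);p,R=T
        e=R@H[:3,3]+p;d=R@H[:3,:3]@r
    else: e=np.array(cp["eye"]);d=np.array(cp["attitude"])@r
    return e+d*(z-e[2])/d[2]
def pd(name,u,v,dep):
    cp=optics.camera_params(name)
    return np.array(cp["eye"])+np.array(cp["attitude"])@(ray(cp,u,v)*dep[int(v),int(u)])
E
python3 - <<'E'
from h import *
for n in("top","side"):
    a,d=optics.capture(n);cv2.imwrite(f"pics/{n}.png",a);np.save(f"pics/{n}.npy",d)
    cp=optics.camera_params(n);print(n,cp)
print(readout.sense())
E
python3 -c "
import cv2
for n in('top','side'):
    cv2.imwrite(f'pics/{n}b.png',cv2.resize(cv2.imread(f'pics/{n}.png'),(768,576)))"
```

```text
pics
top {'K': array([[418.40631356,   0.        , 256.40416109],
       [  0.        , 418.40631356, 193.18052068],
       [  0.        ,   0.        ,   1.        ]]), 'k1': -0.04369392847591826, 'eye': array([0.45837022, 0.0041149 , 1.78096068]), 'attitude': array([[ 2.94166431e-02, -9.97050506e-01,  7.08868718e-02],
       [-9.99566376e-01, -2.94356177e-02,  7.77151079e-04],
       [ 1.31173998e-03, -7.08789948e-02, -9.97484059e-01]])}
side {'K': array([[410.49214182,   0.        , 250.0072813 ],
       [  0.        , 410.49214182, 192.65513453],
       [  0.        ,   0.        ,   1.        ]]), 'k1': -0.0889958142179417, 'eye': array([-0.08379873, -1.16590047,  0.81668571]), 'attitude': array([[ 0.88180158, -0.21588773,  0.41930712],
       [-0.47139773, -0.430789  ,  0.76954858],
       [ 0.0144968 , -0.87624958, -0.48163941]])}
{'time_s': 0.1, 'joint_positions': array([-1.3484947 ,  0.61581975, -0.01262613,  1.42472233,  0.00809521,
        1.1034071 , -0.04040885]), 'joint_velocities': array([-0.00123629, -0.00366395, -0.00056112, -0.0036438 ,  0.0014486 ,
        0.00088433,  0.00058134]), 'joint_efforts': array([ 2.72751517e-03, -4.70386577e+01,  2.60325791e-01, -1.71573347e+01,
        1.00607565e-02,  5.86372320e-03, -1.90239359e-05]), 'position': array([0.15987229, 0.62933038, 0.23026115]), 'ee_rot': array([[ 2.46181738e-01,  9.69223529e-01, -5.49753518e-04],
       [ 9.69220941e-01, -2.46182351e-01, -2.24017545e-03],
       [-2.30657037e-03,  1.86576626e-05, -9.99997340e-01]]), 'contact_force': array([-0.38417811, -0.76023255, -0.32981857]), 'moment': array([ 0.0329601 , -0.04472328, -0.01196598]), 'grip_width': 0.08541001007323269}
```

View pics/topb.png

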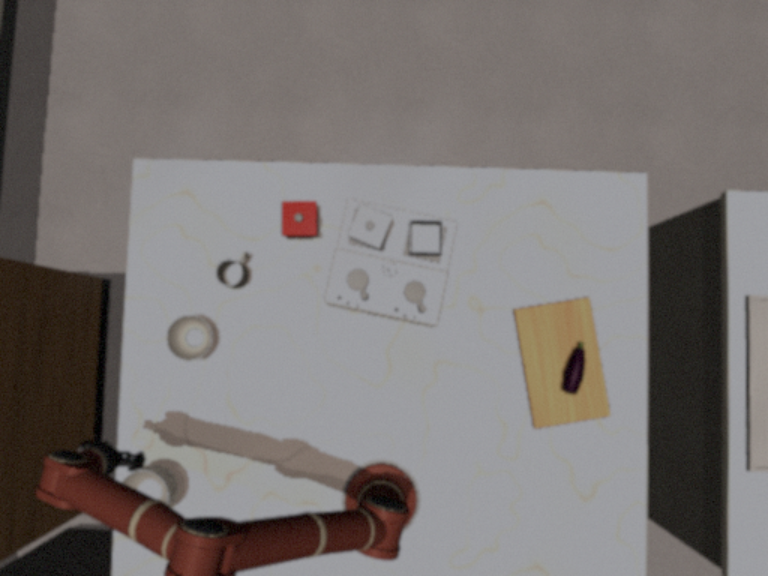

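View pics/sideb.png

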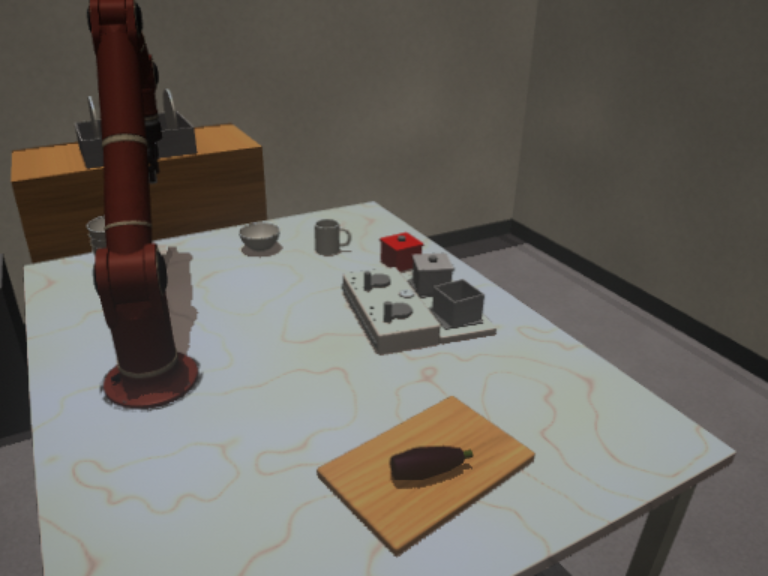

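Candidates (768-px view of the top camera): lidded steel canister at (370,226), open steel canister at (425,238), red look-alike at (300,218). The left bay's steel canister has the lid and grip, so the left dial at (358,280) is the one to turn. I'll check that in a close crop.

```bash
python3 - <<'E'
from h import *
a=cv2.imread("pics/top.png")
c=a[125:225,205:315]
cv2.imwrite("pics/crop1.png",cv2.resize(c,None,fx=6,fy=6,interpolation=cv2.INTER_CUBIC)[:600])
d=np.load("pics/top.npy")
# height map: dial discs z~.067, posts .105, console .055
P=np.array([[pd("top",u,v,d) for u in range(205,315)] for v in range(125,225)])
z=P[...,2]
for lo,hi,nm in((.048,.075,"console+disc"),(.088,.115,"post"),(.06,.075,"disc")):
    m=((z>lo)&(z<hi)).astype(np.uint8)
    n,l,s,ce=cv2.connectedComponentsWithStats(m)
    for i in range(1,n):
        if s[i,4]>6:
            q=P[l==i];print(nm,s[i,4],ce[i]+[205,125],q.mean(0).round(4))
            if s[i,4]>800:
                r=cv2.minAreaRect(q[:,:2].astype(np.float32)*1000);print(r)
E
```

```text
Traceback (most recent call last):
  File "h.py", line 15, in pd
    cp=optics.camera_params(name)
ValueError: time passes only in moves, steps and waits
```

View pics/crop1.png

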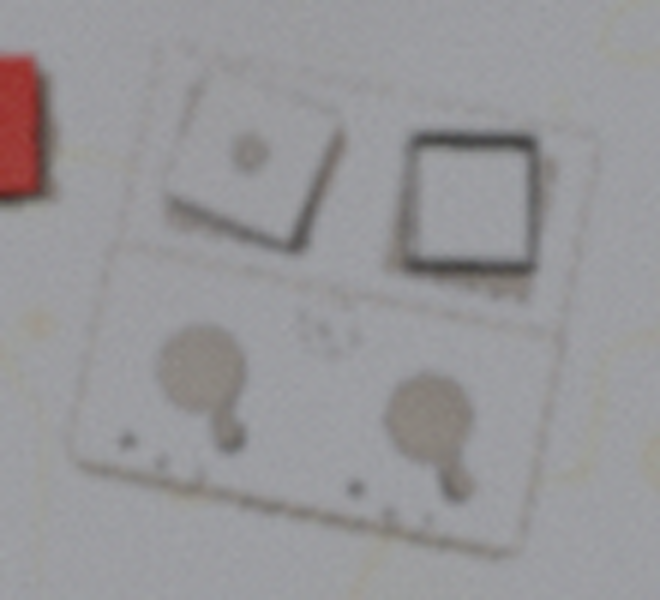

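```bash
cat >> h.py <<'E'
def rot(th,yaw,s=1):
    # radial direction of the post for dial angle th, tool x along the tangent, z down
    phi=yaw+np.pi+0.6-th
    r=np.array([np.cos(phi),np.sin(phi),0]);t=s*np.array([r[1],-r[0],0]);z=np.array([0,0,-1.])
    return r,np.c_[t,np.cross(z,t),z]
E
python3 - <<'E'
from h import *
f=lambda x,y:(205+x/6-.4,125+y/6-.4)
L=pt("top",*f(201,368),.067);R=pt("top",*f(429,416),.067);p=pt("top",*f(230,433),.1);pr=pt("top",*f(457,484),.1)
d=L-R;yaw=np.arctan2(-d[0],d[1]);print(L,R,np.linalg.norm(d),yaw,p,pr)
for c,q in((L,p),(R,pr)):
    print(np.hypot(*(q-c)[:2]), np.arctan2(*(q-c)[1::-1])-yaw)
for s in(1,-1):
  for th in(0,.6,1.25):
    r,A=rot(th,yaw,s);q=L+.05*r;q[2]=.072
    print(s,th,solver.inverse_kinematics(q,A),A[:,0])
E
```

```text
[0.60781523 0.08156231 0.067     ] [ 0.57946283 -0.07549385  0.067     ] 0.1595947855171109 -0.17860041799170776 [0.56176347 0.05919858 0.1       ] [ 0.53202592 -0.09391444  0.1       ]
0.051194737251322564 -2.5109134150718453
0.05088789990780814 -2.5925971621762036
1 0 [-0.05073272  0.69129398 -0.15144057  1.83185794  0.16387463  0.63049809
  1.69164818] [-0.409038    0.91251735  0.        ]
1 0.6 [-0.19618618  0.68742928 -0.00464588  1.83386118  0.00507157  0.62031357
  1.18829228] [0.17765243 0.9840933  0.        ]
1 1.25 [-0.34139887  0.71570036  0.16240626  1.77890183 -0.17371805  0.66087797
  0.66148142] [0.7369861  0.67590789 0.        ]
-1 0 [-0.50364555  0.76144242  0.58450781  1.84662646 -0.61429695  0.72151693
 -0.71938273] [ 0.409038   -0.91251735 -0.        ]
-1 0.6 [-0.598121    0.78392908  0.66176899  1.84683104 -0.68645297  0.75403305
 -1.30502529] [-0.17765243 -0.9840933  -0.        ]
-1 1.25 [-0.83183195  1.01537376  1.13050471  1.79433538 -1.05688353  1.08148449
 -1.69532057] [-0.7369861  -0.67590789 -0.        ]
```

Geometry is consistent: both posts sit at 51 mm from their axes and about -2.54 rad from the station's +x, as described. Next I move above the left post and check with the wrist camera.

```bash
python3 - <<'E'
from h import *
L=np.array([.6078,.0816,0]);yaw=-.1786
r,A=rot(0,yaw);q=L+.05*r;q[2]=.22
s=readout.sense();env.servo_line(s["position"]+[0,0,.06])
env.reach(q,A)
s=readout.sense();print(s["time_s"],s["position"],q,s["contact_force"])
a,d=optics.capture("wrist");cv2.imwrite("pics/w1.png",a);np.save("pics/w1.npy",d);np.savez("pics/w1p",p=s["position"],R=s["ee_rot"])
print(optics.camera_params("wrist"))
E
```

```text
3.125 [0.56215814 0.06244923 0.22001519] [0.56217414 0.06114808 0.22      ] [-0.25038051 -0.34121462 -0.19262296]
{'K': array([[312.51965888,   0.        , 255.96137679],
       [  0.        , 312.51965888, 193.22660682],
       [  0.        ,   0.        ,   1.        ]]), 'k1': -0.0024792600629312124, 'hand_eye': array([[ 9.99999051e-01, -1.34678686e-03,  2.88462051e-04,
         1.02172275e-03],
       [ 1.22701826e-03,  9.66247138e-01,  2.57613981e-01,
        -6.52539385e-02],
       [-6.25676755e-04, -2.57613382e-01,  9.66247874e-01,
        -1.44091249e-01],
       [ 0.00000000e+00,  0.00000000e+00,  0.00000000e+00,
         1.00000000e+00]])}
```

View pics/w1.png

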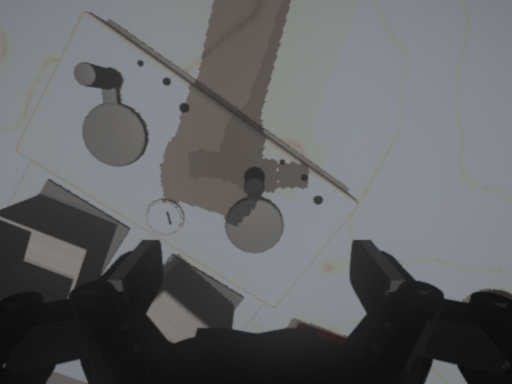

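The wrist view shows the left dial's disc centred at about (254,224) and its post top at about (255,175), between the jaws. The right dial is at (114,134), well clear.

```bash
python3 - <<'E'
from h import *
z=np.load("pics/w1p.npz");T=(z["p"],z["R"]);d=np.load("pics/w1.npy")
L=pt("wrist",254,224,.067,T);R=pt("wrist",114.5,134.5,.067,T)
e=L-R;print(L,R,np.hypot(*e[:2]),np.arctan2(-e[0],e[1]))
# post top by depth
cp=optics.camera_params("wrist");H=cp["hand_eye"]
Q=[];U=[]
for v in range(160,200):
    for u in range(235,275):
        if d[v,u]>0:
            w=T[1]@(H[:3,:3]@(ray(cp,u,v)*d[v,u])+H[:3,3])+T[0]
            if w[2]>.099: Q.append(w);U.append((u,v))
print(len(Q),np.mean(U,0),np.mean(Q,0),np.ptp(Q,0))
w=pt("wrist",*np.mean(U,0),.105,T);print(w,w-L,np.hypot(*(w-L)[:2]))
E
```

```text
[0.60461174 0.08068972 0.067     ] [ 0.57673531 -0.07493625  0.067     ] 0.15810293400617947 -0.1772448350023301
346 [253.36416185 186.61271676] [0.56054653 0.06060197 0.10609144] [0.01753878 0.01755927 0.00851322]
[0.56078204 0.06069798 0.105     ] [-0.0438297  -0.01999174  0.038     ] 0.04817376948297791
```

```bash
python3 - <<'E'
from h import *
L=np.array([.606,.0811,0]);yaw=-.178
def go(th,v=.04,**k):
    r,A=rot(th,yaw);q=L+.05*r;q[2]=.075
    return env.servo_line(q,A,v=v,**k)
def rep(n):
    s=readout.sense();p=s["position"]-L
    print(n,round(s["time_s"],2),s["position"].round(4),"th",round(yaw+np.pi+.6-np.arctan2(p[1],p[0])%(2*np.pi),3),"r",np.hypot(p[0],p[1]).round(4),s["contact_force"].round(1),s["grip_width"].round(4))
    return s
print(go(0,v=.08,threshold=8));rep("down")
fingers.command_gripper(.01,20);s=rep("grip")
if .012<s["grip_width"]<.025:
    for th in np.arange(.155,1.25,.155):
        go(th);s=rep("%.2f"%th)
        if np.linalg.norm(s["contact_force"])>45: print("STOP");break
a,d=optics.capture("wrist");cv2.imwrite("pics/w2.png",a)
a,d=optics.capture("top");cv2.imwrite("pics/t2.png",a)
a,d=optics.capture("side");cv2.imwrite("pics/s2.png",cv2.resize(a[150:270,200:360],None,fx=5,fy=5,interpolation=cv2.INTER_CUBIC))
E
```

```text
FalseTraceback (most recent call last):
  File "<stdin>", line 10, in <module>
  File "<stdin>", line 8, in rep
AttributeError: 'float' object has no attribute 'round'
```

The arm is now down around the post without contact. Only the print failed, so I'll fix it and carry on.

```bash
cat > turn.py <<'E'
from h import *
L=np.array([.606,.0811,0]);yaw=-.178
def go(th,v=.04,**k):
    r,A=rot(th,yaw);q=L+.05*r;q[2]=.075
    return env.servo_line(q,A,v=v,**k)
def rep(n):
    s=readout.sense();p=s["position"]-L
    print(n,round(float(s["time_s"]),2),s["position"].round(4),"th",round(float(yaw+np.pi+.6-np.arctan2(p[1],p[0])%(2*np.pi)),3),"r",round(float(np.hypot(p[0],p[1])),4),s["contact_force"].round(1),round(float(s["grip_width"]),4))
    return s
E
python3 - <<'E'
from turn import *
rep("down")
fingers.command_gripper(.01,20);s=rep("grip")
if .012<s["grip_width"]<.025:
    for th in np.arange(.155,1.25,.155):
        go(th);s=rep("%.2f"%th)
        if np.linalg.norm(s["contact_force"])>45: print("STOP");break
a,d=optics.capture("wrist");cv2.imwrite("pics/w2.png",a)
a,d=optics.capture("side");cv2.imwrite("pics/s2.png",cv2.resize(a[150:270,200:360],None,fx=5,fy=5,interpolation=cv2.INTER_CUBIC))
E
```

```text
down 5.14 [0.5607 0.0607 0.0754] th -0.002 r 0.0497 [ 0.   0.6 -0.6] 0.0853
grip 5.77 [0.5606 0.06   0.0751] th -0.013 r 0.0501 [ 0.4 -0.2 -0.1] 0.0174
0.15 6.11 [0.558  0.0669 0.0751] th 0.134 r 0.05 [ 0.1 -2.6  2.2] 0.017
0.31 6.45 [0.5563 0.0749 0.0751] th 0.298 r 0.0501 [-0.5 -2.8  2.4] 0.017
0.46 6.79 [0.556  0.0824 0.0751] th 0.448 r 0.05 [-0.6 -2.4  3. ] 0.0171
0.62 7.13 [0.5569 0.09   0.075 ] th 0.602 r 0.0499 [-0.8 -4.   2.2] 0.0172
0.78 7.47 [0.559 0.098 0.075] th 0.767 r 0.0499 [-0.1 -2.4  3.2] 0.0171
0.93 7.82 [0.562  0.1045 0.075 ] th 0.91 r 0.0499 [-1.2 -4.1  4. ] 0.0172
1.08 8.16 [0.5662 0.1111 0.075 ] th 1.068 r 0.0498 [-1.8 -4.5  5.4] 0.0172
1.24 8.5 [0.5712 0.117  0.075 ] th 1.223 r 0.05 [-1.2 -4.3  5. ] 0.0173
```

View pics/w2.png

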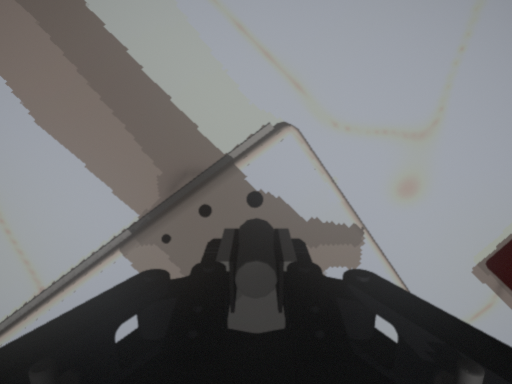

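View pics/s2.png

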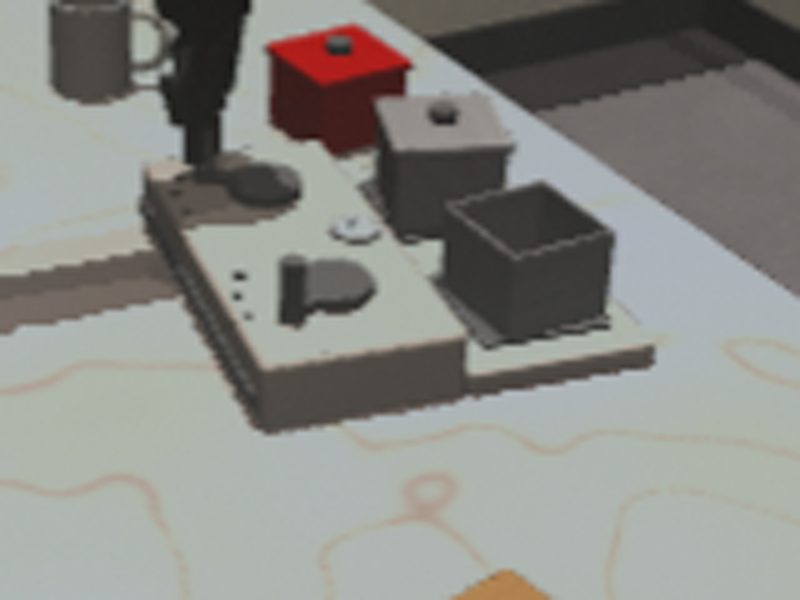

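The post is gripped at (257,240), in line with the third, largest dot at (255,198). The other dial and both canisters are undisturbed. I'll do a short hold check, then hand in.

```bash
python3 - <<'E'
from turn import *
env.pause(.7);s=rep("hold")
if .015<s["grip_width"]<.02: job.close_job();print("closed")
E
```

```text
hold 9.3 [0.5714 0.1171 0.075 ] th 1.227 r 0.05 [-1.6 -3.6  4.8] 0.0175
the job is handed in; nothing more can be done
closed
```

The left dial, the one in front of the lidded canister, is at its third click. I handed the job in at 9.3 s with the gripper still holding it there against the spring.

**What I did:** I gripped the left dial's finger post and led it clockwise around its arc.

**Last checks:**
- **Angle:** the arm's position put the dial at 1.227 rad, against a target above 1.08. In the wrist picture the post lined up with the largest dot.
- **Hold:** the angle stayed steady over a 0.7 s pause, with about 4 N sideways from the spring. The grip was closed on the post at 17.5 mm.
- **Surroundings:** in the side picture the right dial was at rest and both canisters stood on their pads. I did not measure the bystanders again, but the arm felt no unexpected contact.

No check of the job itself failed or disagreed. Two scripts stopped on small code errors, with no effect on the scene. The job gives no verdict, so I can't confirm how it was judged.

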